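# Stand the tall headed punch in its block

### The arm

A 6-joint arm with a two-finger parallel gripper is mounted at the origin on the work surface. World frame = base frame: x ahead of the robot, y to its left, z up, the work surface at z = 0. Lengths are in m, angles in rad, forces in N, time in s.
With the tool pointing down it reaches from about 0.425 to 0.95 m from the base axis. Payload 14.7 kg.
Tool frame: the origin (TCP) lies where the fingers leave the gripper's body, on its centre line; the fingertips stand 73 mm ahead of it and the grasp point (between the pads) lies 54 mm ahead of it (ctrl.tip_reach is the distance from the TCP to the fingertips, in m); z points along the fingers, y is the line along which they close (so a half turn about z gives the same grasp; the last joint's range is limited). The gripper opens to 85 mm and grips with 20 to 120 N. Pads are 22 mm wide; open, the fingers measure 114 mm over their backs; the gripper's body (76 mm by 85 mm) begins 54 mm behind the grasp point. The pads swing forward as they close: fully open they stand 13 mm farther back than shut.
Start: joints at [-1.384, 0.48, 1.596, -0, 1.065, -0.047], TCP at [0.151, -0.632, 0.304] pointing down, gripper open.
Joint ranges: [-2.75, 2.75], [-0.82, 2.05], [0.23, 2.67], [-1.56, 4.7], [0.09, 2.69], [-2.92, 2.92]. Speed limits (rad/s): [1.89, 1.89, 2.39, 3.01, 3.01, 3.01].

### API

Orientations are given as a unit quaternion [x, y, z, w].
In Python, from plant import ctrl gives the robot as it stands.
- The arm moves only by the tool step_arm, never from a script. Its argument "steps" is a list that holds one entry, the list of rows, each a list of 7 numbers: the gripper's target within -1 to 1 (fully open at 1, half-way at 0, shut at -1), then the shift along the tool's x, y, z in m, then the turn, a rotation vector about the tool's x, y, z in degrees. In form: [[[hand, dx, dy, dz, ax, ay, az], ...]]. A call has exactly 8 rows; each row shifts and turns the commanded pose from where the row before left it, along the tool's axes as they then stand; what a row does not reach is not made up. A row lasts 1/10 s, in which the tool goes at most 50 mm and 8.59 degrees, less where a joint would pass 70% of its speed; a pose out of reach is approached as far as the arm can. A call with a gripper value outside its range is refused whole. The fingers move at their own pace and stop on an object; "grip_force" is the grip in N (left out, the last holds). Time passes only in rows, so rows that do not move let the fingers close, or fill a call up. It gives the time, the measured TCP pose, the force, the opening and the grip force at its end, in the units of the state.
- ctrl.get_obs(): the state, without advancing time (a new reading comes with each control period).
- ctrl.snapshot(name): name is "scene" or "top"; returns (picture, depth): 480x640x3 uint8, red, green, blue; 480x640 float32, m along the optical axis (not along the pixel's ray), 0 where there is no reading.
- ctrl.get_calibration(name): a dict with "fx", "fy", "cx", "cy" (pixels), "R" (3x3) and "t" (3): a world point X has camera coordinates R X + t. Camera axes: x right, y down, z forward; pixel columns grow to the right and rows downward; lengths in m; the calibration is good to about 2 mm. A picture is of the moment at which its call begins. get_calibration takes no time and is no camera call.
- ctrl.job_done(): hands the job in; it is judged then, once.
The state is a dict: "t": time; "joint_positions": joint angles; "qd": joint speeds; "tau": joint torques, N m; "ee_pos": TCP position; "orientation": TCP orientation; "force": force on the tool from outside, world axes, zero at the start; "moment": the same for the moment, N m; "opening": opening from 0.0 (shut) to 1.0 (fully open); "grasp_force": force on a finger pad.
Only numpy, scipy, OpenCV 4.12 (cv2) and the standard library are available. Lean on these libraries where they do the work, as an engineer would, in place of code of your own. Each camera call takes 0.05 s, during which the arm holds its last target. There are 200 camera calls.

### The job

Stand the tall round-headed steel punch upright, head up, in the blind hole of the square steel block, pressing it down to the bottom of the hole before you let go. Leave the short punch and the plain pin standing where they are.

Things in the scene. Friction and masses are not known exactly. Their poses are not given: they have to be found in the camera images.
- punch: The tall headed punch, bare steel, 0.4 to 0.75 kg, standing loose on the bench: a round shank 26 mm in diameter and 82 mm long with a round head 38 mm in diameter and 28 mm tall on top, 110 mm in all. Origin at the centre of its foot, z along its axis towards the head.
- hole_mouth (a point): Centre of the mouth of the blind hole in the middle of the top of the square steel block. The block is 100 x 100 x 50 mm, fixed to the bench; the round hole is 42 mm in diameter and 35 mm deep, with a sharp unchamfered edge and a flat floor. z points up out of the hole, x and y along the block's sides. (The round holder nearby, 90 mm in diameter with a similar hole, is not the one.)
- short_punch: The short headed punch, a bystander standing loose on the bench: the same shank (26 mm) and head (38 mm, 28 mm tall) but only 65 mm tall. Origin at the centre of its foot, z up its axis.
- plain_pin: The plain pin, a bystander standing loose on the bench: a steel cylinder 26 mm in diameter and 110 mm tall without a head. Origin at the centre of its foot, z up its axis.
Mind the look-alikes: they are no part of the job. Leave any blue or purple look-alike of the punch alone. Leave any green or turquoise look-alike of the part that bears hole_mouth alone.

How it is judged:
By the outcome, as a careful person would: the job done as asked, in the order asked, and still so for the second after the job is handed in, with the robot touching nothing.
It also fails if it takes over 42 s, if anything falls off the work surface, if the arm or the gripper's body presses on something with over 40 N, if the wrist force passes 120 N, or if a joint passes its speed limit or range.

## Working session

There is one attempt and no reset: what is moved stays moved. The work goes in short steps, Python scripts to look and compute and a tool call to move; the robot and the scene stay as the last step left them, time stands still between calls to the robot, and variables do not carry over. Pictures are saved under pics/ and viewed, at most 10 in all, crops included, and the job is handed in when it is done.

Besides the shell and the picture viewer there is one more tool, called after ">>>" as a command line: name --argument value ..., lists and objects as JSON in quotes. step_arm: Moves the arm, as the interface text tells. Its arguments: {"type":"object","properties":{"steps":{"type":"array"},"grip_force":{"type":"number"}},"required":["steps"]}

```bash
mkdir -p pics; cat > h.py <<'E'
import numpy as np, cv2
from plant import ctrl
def snap(n,f):
    p,d=ctrl.snapshot(n); cv2.imwrite(f'pics/{f}.png',p[:,:,::-1]); np.savez(f'{f}.npz',p=p,d=d); return p,d
def world(n,d):
    c=ctrl.get_calibration(n); v,u=np.mgrid[:480,:640]
    X=np.stack([(u-c['cx'])/c['fx']*d,(v-c['cy'])/c['fy']*d,d],-1)-np.array(c['t'])
    W=X@np.array(c['R']); W[d==0]=np.nan; return W
def ray(n,u,v,z):
    c=ctrl.get_calibration(n);R=np.array(c['R']);C=-R.T@np.array(c['t'])
    r=R.T@np.array([(u-c['cx'])/c['fx'],(v-c['cy'])/c['fy'],1]); return C+r*(z-C[2])/r[2]
E
python3 - <<'E'
from h import *
a,_=snap('top','top0'); b,_=snap('scene','scene0')
for n in('top','scene'):
    c=ctrl.get_calibration(n);R=np.array(c['R']);print(n,c['fx'],-R.T@np.array(c['t']),R[2])
print(ctrl.get_obs())
E
```

```text
top 483.56479972219876 [0.3918018  0.09875324 1.16237993] [ 0.10834861  0.00906916 -0.99407159]
scene 489.75776286940436 [1.35095709 0.19844905 0.67822681] [-0.79378024 -0.07624289 -0.60340695]
{'t': 0.1, 'joint_positions': array([-1.38357312e+00,  4.80777033e-01,  1.59681213e+00,  1.07045920e-05,
        1.06509151e+00, -4.65611024e-02]), 'qd': array([ 1.73960585e-04, -2.60443995e-03, -2.73217148e-03, -6.87447201e-04,
        2.38501445e-03,  5.85994505e-05]), 'tau': array([ 4.98624413e-04, -9.52256584e+01, -4.31042325e+01, -1.02117372e-04,
        5.35416941e-03,  4.90598529e-05]), 'ee_pos': array([ 0.15057325, -0.6320223 ,  0.30333092]), 'orientation': array([ 9.93176043e-01,  1.16623545e-01, -3.35599616e-05, -5.42995218e-04]), 'force': array([ 0.77005142, -0.6700163 ,  0.64296751]), 'moment': array([-0.01087452,  0.01254803, -0.00445212]), 'grasp_force': 0.0, 'opening': 1.0037094389071672}
```

View pics/top0.png

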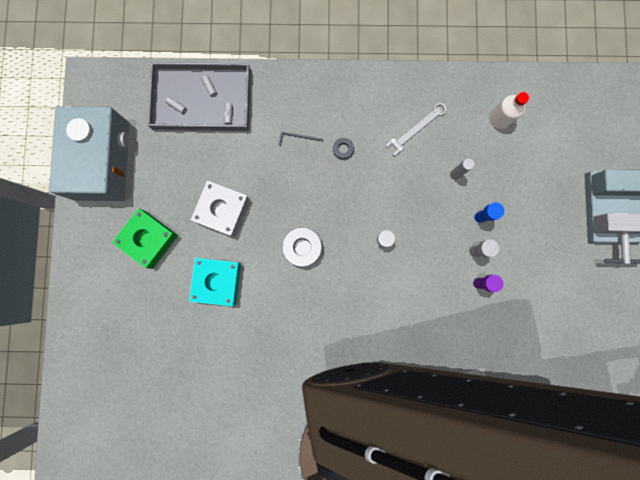

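View pics/scene0.png

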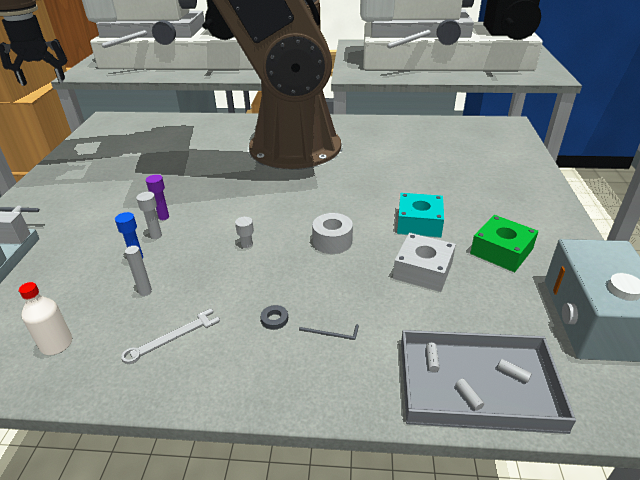

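The top view shows the following:
- Headed bare-steel punch at (489,248), between the blue one (495,211) and the purple one (493,284).
- Short punch at (387,239) and plain pin at (467,165).
- Grey square block at (219,208), with green and turquoise look-alikes beside it and the round holder at (302,247).

The scene view shows the tall punch at (148,215) and the block at (424,260). Only the grey headed tall part and the grey square block fit the description. Next I'll measure them and confirm with a crop.

```bash
python3 - <<'E'
from h import *
D=np.load('top0.npz');p,d=D['p'],D['d'];W=world('top',d)
def comp(u,v,zlo,zhi,r):
    m=((W[...,2]>zlo)&(W[...,2]<zhi)).astype('uint8')
    k=np.zeros_like(m);k[v-r:v+r,u-r:u+r]=1;m*=k
    n,l,s,c=cv2.connectedComponentsWithStats(m);i=1+np.argmax(s[1:,4]);return (l==i)
for nm,u,v,z in [('punch',489,248,.11),('short',387,239,.065),('pin',467,165,.11),('blue',495,211,.11),('purple',493,284,.11)]:
    m=comp(u,v,z-.012,z+.012,22);q=W[m]
    cn=max(cv2.findContours(m.astype('uint8'),0,1)[0],key=cv2.contourArea)
    (a,b),r=cv2.minEnclosingCircle(cn);mu=cv2.moments(m.astype('uint8'),True)
    a,b=mu['m10']/mu['m00'],mu['m01']/mu['m00']
    print(nm,m.sum(),(a,b),r,'z',np.median(q[:,2]).round(4),'xy',ray('top',a,b,z).round(4),'diam',2*np.sqrt(m.sum()/np.pi)/483.6*(1.1624-z)*1.0)
m=comp(219,208,.04,.06,45)
cs=max(cv2.findContours(m.astype('uint8'),0,1)[0],key=cv2.contourArea)
box=cv2.boxPoints(cv2.minAreaRect(cs));B=np.array([ray('top',*b,.05)[:2] for b in box]);print('block',B.round(4),B.mean(0),np.linalg.norm(np.diff(B,axis=0),axis=1),np.degrees(np.arctan2(*(B[1]-B[0])[::-1])), np.median(W[m][:,2]))
# hole: pixels inside block below top
h=cv2.fillPoly(np.zeros_like(m,dtype='uint8'),[cs],1).astype(bool)&~m
h=cv2.morphologyEx(h.astype('uint8'),cv2.MORPH_OPEN,np.ones((3,3)))
n,l,s,c=cv2.connectedComponentsWithStats(h);i=1+np.argmax(s[1:,4]);print('hole',s[i],c[i],ray('top',*c[i],.05),2*np.sqrt(s[i,4]/np.pi)/483.6*1.112)
# scene view check
D=np.load('scene0.npz');W2=world('scene',D['d'])
m2=((W2[...,2]>.085)&(W2[...,2]<.113));k=np.zeros_like(m2);k[185:225,132:165]=1;m2&=k
print('scene punch head pts',np.nanmin(W2[m2],0),np.nanmax(W2[m2],0), m2.sum())
t=m2&(W2[...,2]>.107);print('scene top',t.sum(),W2[t].mean(0))
c1=cv2.resize(p[185:300,360:520],None,fx=2.5,fy=2.5);c2=cv2.resize(p[165:310,170:330],None,fx=2.5,fy=2.5)
cv2.imwrite('pics/crop1.png',np.vstack([c1,c2])[:,:,::-1])
E
```

```text
punch 268 (488.4850746268657, 247.8097014925373) 9.617792129516602 z 0.1105 xy [ 0.4711 -0.2674  0.11  ] diam 0.040199162348913395
short 230 (385.1391304347826, 238.05217391304348) 8.578027725219727 z 0.0658 xy [ 0.4927 -0.0489  0.065 ] diam 0.038832704768240495
pin 125 (466.952, 163.8) 6.403224468231201 z 0.1101 xy [ 0.6569 -0.2237  0.11  ] diam 0.02745393575448735
blue 270 (493.8925925925926, 210.46666666666667) 9.525431632995605 z 0.1103 xy [ 0.5533 -0.2809  0.11  ] diam 0.04034888041778707
purple 273 (492.97435897435895, 282.6630036630037) 9.871828079223633 z 0.1103 xy [ 0.3959 -0.2754  0.11  ] diam 0.04057242163207364
block [[0.5301 0.4023]
 [0.6256 0.3689]
 [0.5887 0.2726]
 [0.4939 0.3067]] [0.55957568 0.3376343 ] [0.10116561 0.1031885  0.10071106] -19.267001365431636 0.051052501887998286
hole [211 200  16  16 218] [218.44495413 207.55504587] [0.55888226 0.33691252 0.05      ] 0.0383090869451714
scene punch head pts [ 0.39299314 -0.29331515  0.0850273 ] [ 0.56162873 -0.24993829  0.11249569] 434
scene top 148 [ 0.47867738 -0.26842832  0.11000155]
```

View pics/crop1.png

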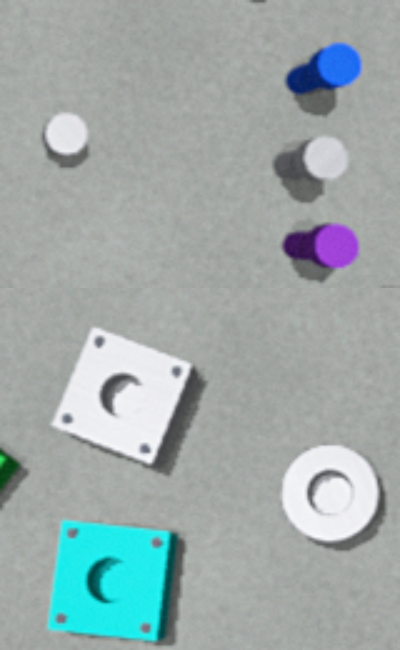

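The crop confirms it: the bare-steel headed punch stands between the blue and purple ones, at world (0.471, -0.267). The bare-steel square block's hole is at (0.559, 0.337). Sizes and heights agree with those given. I'll approach with the fingers closing along y, clear of the neighbours.

>>> step_arm --steps '[[[1,0,0,0,0,0,6.7],[1,0,0,0,0,0,6.7],[1,0.03,-0.034,0,0,0,0],[1,0.03,-0.034,0,0,0,0],[1,0.03,-0.034,0,0,0,0],[1,0.03,-0.034,0,0,0,0],[1,0.03,-0.034,0,0,0,0],[1,0.03,-0.034,0,0,0,0]]]' --grip_force 70

```text
t: 0.9
ee_pos: [0.3314, -0.4267, 0.3038]
orientation: [1.0, -0.0, -0.0, -0.0]
force: [0.8, -0.3, -0.2]
opening: 1.002
grasp_force: 0.0
```

>>> step_arm --steps '[[[1,0.028,-0.032,0,0,0,0],[1,0.028,-0.032,0,0,0,0],[1,0.028,-0.032,0,0,0,0],[1,0.028,-0.032,0,0,0,0],[1,0.028,-0.032,0,0,0,0],[1,0,0,0.03,0,0,0],[1,0,0,0.03,0,0,0],[1,0,0,0,0,0,0]]]'

```text
t: 1.7
ee_pos: [0.4692, -0.2669, 0.2408]
orientation: [1.0, 0.0, -0.003, -0.002]
force: [0.3, 0.7, 0.9]
opening: 0.997
grasp_force: 0.0
```

```bash
python3 - <<'E'
from h import *
snap('scene','s1');print(ctrl.get_obs()['ee_pos'])
E
```

```text
[ 0.46981665 -0.26765478  0.24269612]
```

View pics/s1.png

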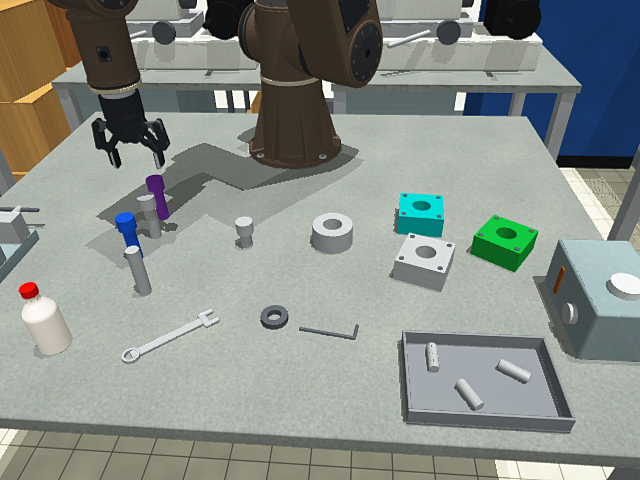

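The open fingers hang above the punch, with tips near (115,165) and (159,163) and the head at (147,200). I'll check their centre against the punch.

```bash
python3 - <<'E'
from h import *
D=np.load('s1.npz');p,d=D['p'],D['d'];W=world('scene',d)
c=ctrl.get_calibration('scene')
for X in [(.470,-.2676,.17),(.47,-.225,.17),(.47,-.31,.17),(.471,-.267,.11),(.479,-.267,.11)]:
    q=np.array(c['R'])@X+c['t'];print(X,(q[0]/q[2]*c['fx']+c['cx']).round(1),(q[1]/q[2]*c['fy']+c['cy']).round(1))
z=W[...,2];reg=np.zeros(z.shape,bool);reg[140:180,90:172]=1
m=reg&(z>.165)&(z<.21)&(abs(W[...,0]-.47)<.05)
n,l,s,cc=cv2.connectedComponentsWithStats(m.astype('uint8'))
for i in range(1,n):
    if s[i,4]>15: q=W[l==i];print(s[i],q.min(0).round(3),q.max(0).round(3))
b=(p[...,2].astype(int)-0>0)
reg[:]=0;reg[190:208,137:160]=1;m=reg&(z>.09)&(z<.115)&(abs(W[...,0]-.47)<.03)
n,l,s,cc=cv2.connectedComponentsWithStats(m.astype('uint8'));i=1+np.argmax(s[1:,4]);q=W[l==i];print('head',s[i],q.min(0).round(4),q.max(0).round(4))
E
```

```text
(0.47, -0.2676, 0.17) 139.2 171.5
(0.47, -0.225, 0.17) 158.6 171.9
(0.47, -0.31, 0.17) 119.9 171.1
(0.471, -0.267, 0.11) 145.9 195.7
(0.479, -0.267, 0.11) 144.6 197.6
[108 153  13  15 123] [ 0.458 -0.323  0.182] [ 0.484 -0.307  0.21 ]
[154 155  11  14 104] [ 0.462 -0.224  0.183] [ 0.484 -0.208  0.21 ]
head [137 192  19  16 258] [ 0.4545 -0.2887  0.0901] [ 0.4928 -0.2493  0.1127]
```

>>> step_arm --steps '[[[1,0.001,0,0.03,0,0,0],[1,0,0,0.03,0,0,0],[1,0,0,0.02,0,0,0],[1,0,0,0.015,0,0,0],[1,0,0,0,0,0,0],[-1,0,0,0,0,0,0],[-1,0,0,0,0,0,0],[-1,0,0,0,0,0,0]]]' --grip_force 70

```text
t: 2.55
ee_pos: [0.4721, -0.2687, 0.1501]
orientation: [1.0, -0.0, 0.001, 0.0]
force: [-0.7, 0.7, 0.2]
opening: 0.517
grasp_force: 0.0
```

>>> step_arm --steps '[[[-1,0,0,0,0,0,0],[-1,0,0,0,0,0,0],[-1,0,0,0,0,0,0],[-1,0,0,0,0,0,0],[-1,0,0,0,0,0,0],[-1,0,0,0,0,0,0],[-1,0,0,0,0,0,0],[-1,0,0,0,0,0,0]]]'

```text
t: 3.35
ee_pos: [0.4724, -0.2689, 0.1502]
orientation: [1.0, -0.0, 0.001, 0.001]
force: [0.2, -1.2, 12.1]
opening: 0.424
grasp_force: 68.8
```

>>> step_arm --steps '[[[-1,0,0,-0.01,0,0,0],[-1,0,0,-0.02,0,0,0],[-1,0,0,-0.03,0,0,0],[-1,0,0,-0.03,0,0,0],[-1,0,0,-0.03,0,0,0],[-1,0,0,-0.02,0,0,0],[-1,0,0,0,0,0,0],[-1,0,0,0,0,0,0]]]'

```text
t: 4.15
ee_pos: [0.4714, -0.2681, 0.2888]
orientation: [1.0, -0.0, 0.0, 0.0]
force: [-0.0, 0.2, -5.2]
opening: 0.426
grasp_force: 70.8
```

```bash
python3 - <<'E'
from h import *
p,d=snap('scene','s2');o=ctrl.get_obs();print(o['ee_pos'],o['force'],o['opening'],o['grasp_force'])
W=world('scene',d);e=o['ee_pos']
m=(abs(W[...,0]-e[0])<.04)&(abs(W[...,1]-e[1])<.03)&(W[...,2]<.22)&(W[...,2]>.118)
n,l,s,c=cv2.connectedComponentsWithStats(m.astype('uint8'));i=1+np.argmax(s[1:,4]);q=W[l==i];print(s[i],q.min(0),q.max(0))
for a in np.arange(.12,.215,.01):
    k=q[abs(q[:,2]-a)<.005]
    if len(k)>4: print(a.round(3),len(k),((k[:,1].max()+k[:,1].min())/2).round(4),k[:,1].ptp().round(4) if hasattr(k,'ptp') else 0,np.percentile(k[:,0],90).round(4))
cv2.imwrite('pics/s2c.png',cv2.resize(p[80:280,60:260,::-1],None,fx=3,fy=3))
E
```

```text
[ 0.47108493 -0.26794404  0.28805743] [-0.31910198 -0.4947591  -4.82826704] 0.42549674861397163 70.76857566833496
[128 153  21  35 428] [ 0.46285611 -0.28015059  0.13677206] [ 0.48726268 -0.2530008   0.21807357]
0.14 31 -0.2674 0 0.4831
0.15 54 -0.2662 0 0.4836
0.16 52 -0.2671 0 0.4843
0.17 54 -0.2661 0 0.4842
0.18 56 -0.2659 0 0.4839
0.19 53 -0.2657 0 0.4839
0.2 59 -0.2657 0 0.4843
0.21 56 -0.2664 0 0.4838
```

View pics/s2c.png

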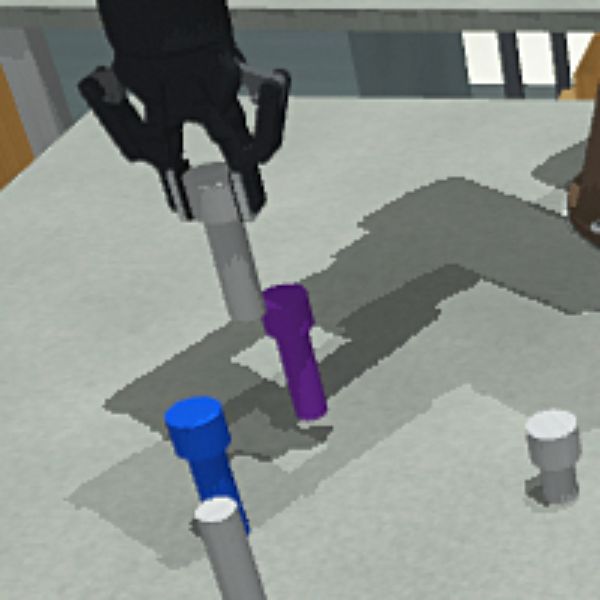

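The punch is held upright, with its shank axis at (0.471, -0.267) and its foot about 0.138 up. I'll carry it to the block.

>>> step_arm --steps '[[[-1,0.004,-0.02,0,0,0,0],[-1,0.006,-0.04,0,0,0,0],[-1,0.006,-0.04,0,0,0,0],[-1,0.006,-0.04,0,0,0,0],[-1,0.006,-0.04,0,0,0,0],[-1,0.006,-0.04,0,0,0,0],[-1,0.006,-0.04,0,0,0,0],[-1,0.006,-0.04,0,0,0,0]]]'

```text
t: 5.0
ee_pos: [0.5169, 0.0333, 0.2874]
orientation: [1.0, -0.0, -0.001, 0.0]
force: [0.1, -0.3, -4.0]
opening: 0.425
grasp_force: 71.1
```

>>> step_arm --steps '[[[-1,0.006,-0.04,0,0,0,0],[-1,0.006,-0.04,0,0,0,0],[-1,0.006,-0.04,0,0,0,0],[-1,0.006,-0.04,0,0,0,0],[-1,0.006,-0.04,0,0,0,0],[-1,0.006,-0.04,0,0,0,0],[-1,0.006,-0.04,0,0,0,0],[-1,0.003,-0.025,0,0,0,0]]]'

```text
t: 5.8
ee_pos: [0.5621, 0.3392, 0.2867]
orientation: [1.0, 0.001, -0.001, 0.0]
force: [-0.3, -0.1, -4.3]
opening: 0.429
grasp_force: 71.2
```

>>> step_arm --steps '[[[-1,0,0,0,0,0,0],[-1,0,0,0.02,0,0,0],[-1,0,0,0.02,0,0,0],[-1,0,0,0.01,0,0,0],[-1,0,0,0,0,0,0],[-1,0,0,0,0,0,0],[-1,0,0,0,0,0,0],[-1,0,0,0,0,0,0]]]'

```text
t: 6.6
ee_pos: [0.563, 0.3368, 0.2398]
orientation: [1.0, -0.0, 0.001, -0.0]
force: [-0.7, 0.7, -4.2]
opening: 0.426
grasp_force: 71.4
```

```bash
python3 - <<'E'
from h import *
p,d=snap('scene','s3');o=ctrl.get_obs();print(o['ee_pos'],o['orientation'],o['force'],o['opening'],o['grasp_force'])
W=world('scene',d);e=o['ee_pos']
m=(abs(W[...,0]-e[0])<.04)&(abs(W[...,1]-e[1])<.035)&(W[...,2]<.17)&(W[...,2]>.06)
n,l,s,c=cv2.connectedComponentsWithStats(m.astype('uint8'));i=1+np.argmax(s[1:,4]);q=W[l==i];print(s[i],q.min(0),q.max(0))
for a in np.arange(.08,.165,.01):
    k=q[abs(q[:,2]-a)<.005]
    if len(k)>4: print(a.round(3),len(k),((k[:,1].max()+k[:,1].min())/2).round(4),np.ptp(k[:,1]).round(4),np.percentile(k[:,0],90).round(4))
# hole in first scene picture, whole mouth visible
D=np.load('scene0.npz');P,W0=D['p'],world('scene',D['d'])
m=(abs(W0[...,2]-.05)<.004)&(abs(W0[...,0]-.56)<.07)&(abs(W0[...,1]-.337)<.075)
n,l,s,c=cv2.connectedComponentsWithStats(m.astype('uint8'));i=1+np.argmax(s[1:,4]);m=(l==i).astype('uint8')
ct,h=cv2.findContours(m,cv2.RETR_CCOMP,cv2.CHAIN_APPROX_NONE)
for k,cn in enumerate(ct):
    if len(cn)>20:
        G=np.array([ray('scene',*x[0],.05)[:2] for x in cn]).astype('float32')
        (x,y),r=cv2.minEnclosingCircle(G);print('contour',h[0][k][3],len(cn),x,y,r,cv2.minAreaRect(G))
cv2.imwrite('pics/s3c.png',cv2.resize(p[120:320,330:530,::-1],None,fx=3,fy=3))
E
```

```text
[0.56295312 0.33677351 0.23967852] [ 9.99999838e-01 -3.49140031e-05  5.00218237e-04 -2.71189627e-04] [ 0.11031796  0.33524907 -3.44407399] 0.4228936876996389 71.4477789402008
[421 205  18  36 447] [0.55931843 0.32370304 0.08931616] [0.57898286 0.35009024 0.16987211]
0.09 26 0.3356 0.0234 0.5756
0.1 58 0.3362 0.025 0.576
0.11 54 0.3356 0.0234 0.5759
0.12 57 0.3361 0.0246 0.5763
0.13 59 0.3365 0.0246 0.5757
0.14 59 0.3368 0.0242 0.5759
0.15 60 0.3371 0.026 0.576
0.16 63 0.337 0.0248 0.5751
contour -1 156 0.5641987323760986 0.33722952008247375 0.07052960991859436 ((0.5643623471260071, 0.33684179186820984), (0.10040195286273956, 0.10565631836652756), 70.15455627441406)
contour 0 53 0.5628601312637329 0.3372032642364502 0.023404616862535477 ((0.5634397268295288, 0.3361232280731201), (0.041712306439876556, 0.04399030655622482), 54.751251220703125)
```

View pics/s3c.png

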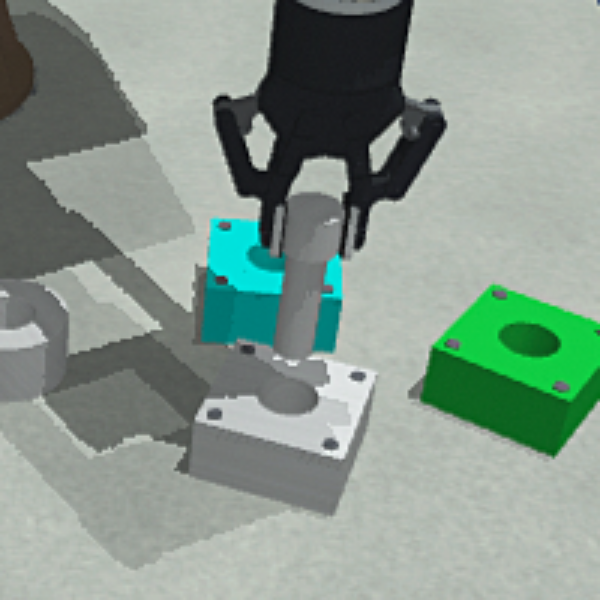

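In the same view, the shank axis (0.563, 0.336) sits over the hole (0.563, 0.337), so they are aligned within about 1 mm. The punch hangs upright above the bare-steel block, with its foot at crop (293,357) and the hole at (290,397). I'll lower it.

>>> step_arm --steps '[[[-1,-0.001,0,0.015,0,0,0],[-1,0,0,0.015,0,0,0],[-1,0,0,0.01,0,0,0],[-1,0,0,0.008,0,0,0],[-1,0,0,0.008,0,0,0],[-1,0,0,0.006,0,0,0],[-1,0,0,0,0,0,0],[-1,0,0,0,0,0,0]]]'

```text
t: 7.45
ee_pos: [0.5618, 0.3367, 0.177]
orientation: [1.0, -0.0, 0.0, -0.0]
force: [-1.0, -0.7, -4.0]
opening: 0.43
grasp_force: 71.4
```

Foot at about 0.027 with no contact, so it is inside the hole. I'll go on slowly to the floor.

>>> step_arm --steps '[[[-1,0,0,0.003,0,0,0],[-1,0,0,0.003,0,0,0],[-1,0,0,0.002,0,0,0],[-1,0,0,0.001,0,0,0],[-1,0,0,0.001,0,0,0],[-1,0,0,0,0,0,0],[-1,0,0,0,0,0,0],[-1,0,0,0,0,0,0]]]'

```text
t: 8.25
ee_pos: [0.5617, 0.3367, 0.167]
orientation: [1.0, 0.0, 0.0, -0.0]
force: [-0.4, 0.3, -4.1]
opening: 0.428
grasp_force: 71.4
```

>>> step_arm --steps '[[[-1,0,0,0.001,0,0,0],[-1,0,0,0.0005,0,0,0],[-1,0,0,0.0005,0,0,0],[-1,0,0,0.0005,0,0,0],[-1,0,0,0,0,0,0],[-1,0,0,0,0,0,0],[-1,0,0,0,0,0,0],[-1,0,0,0,0,0,0]]]'

```text
t: 9.05
ee_pos: [0.562, 0.3367, 0.1652]
orientation: [1.0, -0.0, 0.0, -0.0]
force: [-1.8, -2.7, 8.4]
opening: 0.423
grasp_force: 72.9
```

Contact at TCP z = 0.165, which puts the foot at 0.015, the hole floor as given. I'll press slightly more.

>>> step_arm --steps '[[[-1,0,0,0.0005,0,0,0],[-1,0,0,0.0005,0,0,0],[-1,0,0,0,0,0,0],[-1,0,0,0,0,0,0],[-1,0,0,0,0,0,0],[-1,0,0,0,0,0,0],[-1,0,0,0,0,0,0],[-1,0,0,0,0,0,0]]]'

```text
t: 9.85
ee_pos: [0.5623, 0.3368, 0.1651]
orientation: [1.0, 0.0, 0.001, -0.0]
force: [-3.4, -3.8, 19.5]
opening: 0.426
grasp_force: 74.1
```

Bottomed: about 20 N of press with no further travel. Release and retreat.

>>> step_arm --steps '[[[-0.1,0,0,-0.0005,0,0,0],[0,0,0,0,0,0,0],[0.2,0,0,0,0,0,0],[0.5,0,0,0,0,0,0],[1,0,0,0,0,0,0],[1,0,0,0,0,0,0],[1,0,0,0,0,0,0],[1,0,0,0,0,0,0]]]'

```text
t: 10.65
ee_pos: [0.5617, 0.3367, 0.1639]
orientation: [1.0, -0.0, -0.0, 0.0]
force: [-0.1, -0.4, 0.2]
opening: 0.996
grasp_force: 0.0
```

>>> step_arm --steps '[[[1,0,0,0,0,0,0],[1,0,0,0,0,0,0],[1,0,0,-0.02,0,0,0],[1,0,0,-0.04,0,0,0],[1,0,0,-0.04,0,0,0],[1,0,0,-0.03,0,0,0],[1,0,0,0,0,0,0],[1,0,0,0,0,0,0]]]'

```text
t: 11.45
ee_pos: [0.5618, 0.3367, 0.2944]
orientation: [1.0, -0.0, 0.001, -0.0]
force: [-0.1, -0.1, -0.3]
opening: 0.999
grasp_force: 0.0
```

```bash
python3 - <<'E'
from h import *
p,d=snap('scene','s4');o=ctrl.get_obs();print(o['ee_pos'],o['force'],o['opening'])
W=world('scene',d)
m=(abs(W[...,0]-.562)<.04)&(abs(W[...,1]-.337)<.03)&(W[...,2]<.15)&(W[...,2]>.06)
n,l,s,c=cv2.connectedComponentsWithStats(m.astype('uint8'));i=1+np.argmax(s[1:,4]);q=W[l==i];print(s[i],q.min(0),q.max(0))
for a in np.arange(.07,.125,.01):
    k=q[abs(q[:,2]-a)<.005]
    if len(k)>4: print(a.round(3),((k[:,1].max()+k[:,1].min())/2).round(4),np.percentile(k[:,0],90).round(4))
cv2.imwrite('pics/s4.png',p[:,:,::-1])
E
```

```text
[0.56135712 0.33645769 0.29334505] [ 0.39730055 -0.16412494 -0.06262967] 1.0013757879955008
[418 217  21  36 564] [0.54396289 0.31729995 0.06012726] [0.58378096 0.35468931 0.12692052]
0.07 0.3364 0.5757
0.08 0.3362 0.5747
0.09 0.3364 0.5754
0.1 0.3359 0.5813
0.11 0.336 0.5808
0.12 0.3359 0.5798
```

View pics/s4.png

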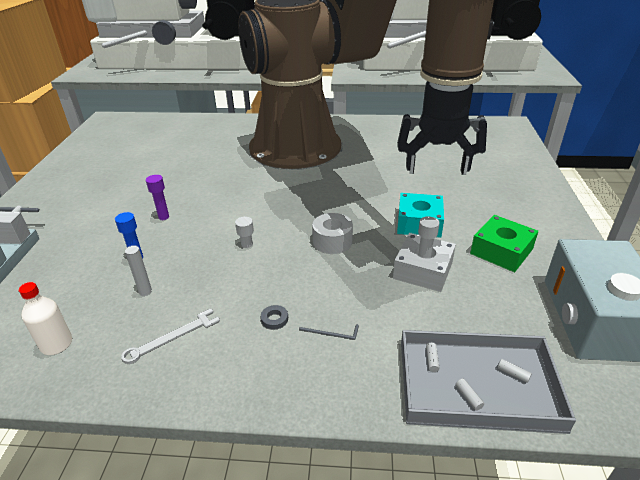

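The punch stands upright and head up in the square block at (428,235), its top at about 0.125 as it should be. The short punch (245,232) and plain pin (138,270) haven't moved, and the gripper is clear.

```bash
python3 -c "
from plant import ctrl
print(ctrl.job_done())"
```

```text
the job is handed in; nothing more can be done
None
```

The tall steel punch stands upright, head up, on the floor of the square steel block's hole; it was pressed down with about 20 N before release, the short punch and plain pin were left standing, and the job was handed in at about 11.5 s.

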